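Feed one base board from the stack into the packing bed's corner

TASK

The next set of bowls needs its plywood base board: slide just the top board off the stack in the tray onto the steel packing bed beside it, without lifting it, and square it fully home in the bed's corner, flat, the same way round as it lies, with its edges against both stop bars. Leave the other boards lying flat in their tray and do not disturb the ware and tools around.

Things in the scene. Friction and masses are not known exactly. Their poses are not given: they have to be found in the camera images.
- board_1: top board of the stack: plain plywood panel, 140 (x) x 110 (y) x 12 (z) mm, about 110 g; origin at the centre of its underside, z up. At the start its underside is 44 mm above the table. It slides on the boards, bed and stops with ordinary friction
- board_2: the next board down, same size; origin at the centre of its underside (32 mm above the table, its top at 44 mm). Two more of the same lie beneath it
- tray: grey tray fixed to the table, holding the stack of four; 176 (x) x 146 (y) mm outside, walls 6 mm, 12 mm of play round the boards, rim 38 mm above the table, so the top board is wholly clear of the rim and the second stands 6 mm proud of it; origin at the centre of its underside. The bed is on its +y side
- bed: steel packing bed fixed to the table, 220 (x) x 170 (y) mm, flat top 40 mm high; 10 to 22 mm from the tray, turned up to 3.5 degrees from it. Dark stop bars 10 mm wide, 9 mm proud of the top, lie along its +x edge (inner face x = +100 mm) and +y edge (inner face y = +75 mm) and meet in a corner; -x and -y edges are open. Origin at the centre of its underside
- home (a point): point on the bed's top where the centre of the board's underside lies when it is fully home: 140 mm side along the +y stop, 110 mm side along the +x stop; at (30, 20, 40) mm in the bed's frame, axes as the bed's. At the start the board is 170 to 220 mm to the -y of it and some 5 to 70 mm to the -x
- green_bowls: stack of four green bowls with white spots, 124 mm across, 116 mm high; bystander, loose; origin at the centre of its underside
- blue_dishes: stack of five small white dishes, the top one blue inside, 90 mm across, 68 mm high; bystander, loose; origin at the centre of its underside
- upturned_bowl: one green bowl with white spots standing upside down, 116 mm across, 50 mm high; bystander, loose; origin at the centre of its underside
- tape_roll: blue roll of tape lying flat, 90 mm across, 48 mm high; bystander, loose; origin at the centre of its underside
- seal_box: small cardboard box, 70 x 50 x 35 mm high; bystander, loose; origin at the centre of its underside
- marker: black marker pen lying on the table, 120 mm long along its x, 17 mm thick; bystander, loose; origin at the centre of its underside
- glue_jar: white jar with a grey lid, 62 mm across, 88 mm high; bystander, loose; origin at the centre of its underside
- mallet: hammer lying on the table, its handle to its -x; bystander, loose; up to 35 mm high
Mind the look-alikes: they are no part of the job. Leave any pink or turquoise look-alike of the board_2 alone.

How it is judged (in metres and radians):
At the end, for the whole second after the job is handed in: board_1 lies flat and at rest on the bed, within 5 mm of both stops (home point, 3 mm beyond at most), within 3 mm of the bed's top in height, level within 2 degrees and parallel to the bed within 0.05 rad; board_2 is still flat in the tray, its centre within 30 mm of the tray's and not raised (x of board_1 in the frame of home between -0.005 and 0.003 m and y of board_1 in the frame of home between -0.005 and 0.003 m and z of board_1 in the frame of home between -0.003 and 0.003 m and angle between each of board_1, board_2's own z axis and vertical below 0.035 rad and angle between the x axis of board_1 and the x axis of bed, either way round below 0.05 rad and linear speed of board_1 below 0.01 m/s and horizontal distance between board_2 and tray below 0.03 m and height (world z) of board_2 below 0.036 m); the robot touches nothing.
It fails at once if the top board is lifted instead of slid (its centre more than 30 mm above where it lay) (height (world z) of board_1 above 0.074 m).
It fails at once if a bystander is moved more than 30 mm (distance of any of green_bowls, blue_dishes, upturned_bowl, tape_roll, seal_box, marker, glue_jar, mallet from where it was at the start of the episode above 0.03 m).
It also fails if it takes over 42 s, if anything falls off the work surface, if the arm or the gripper's body presses on something with over 40 N, if the wrist force passes 120 N, or if a joint passes its speed limit or range.

ROBOT

A 7-joint arm with a two-finger parallel gripper is mounted at the origin on the work surface. World frame = base frame: x ahead of the robot, y to its left, z up, the work surface at z = 0. Lengths are in mm, angles in degrees, forces in N, time in s.
With the tool pointing down it reaches from about 425 to 950 mm from the base axis. Payload 4.7 kg.
Tool frame: the origin (TCP) lies at the very end of the fingers, on their centre line; the grasp point (between the pads) lies 19 mm behind it (manip.grip_depth is the z of the grasp point in the tool frame, in mm); z points along the fingers, y is the line along which they close (so a half turn about z gives the same grasp; the last joint's range is limited). The gripper opens to 85 mm and grips with 20 to 120 N. Pads are 22 mm wide; open, the fingers measure 114 mm over their backs; the gripper's body (76 mm by 85 mm) begins 54 mm behind the grasp point. The pads swing forward as they close: fully open they stand 13 mm farther back than shut.
Start: joints at [-1.656, 26.849, -2.785, 87.806, 1.381, 65.374, -4.715], TCP at [675.017, 0.046, 231.335] pointing down, gripper open.
Joint ranges: [-148.3, 148.3], [-19.14, 114.17], [-79.39, 73.82], [5.75, 140.21], [-59.74, 239.74], [12.07, 113.84], [-152.46, 152.46]. Speed limits (degrees/s): [147.25, 147.25, 180, 180, 180, 180, 180].

INTERFACE

Orientations are given as a 3x3 rotation matrix whose columns are the frame's x, y, z axes.
In Python, from plant import manip, eyes, job gives the robot as it stands.
- The arm moves only by the tool drive_tool, never from a script. Its argument "rows" is a list of rows, each an object with "delta_rot": the turn, a rotation vector about the tool's x, y, z each as a share of 2 pi rad, from -1 to 1, a list of three; "linear": the shift along the tool's x, y, z each as a share of 0.1 m, from -1 to 1, a list of three; "grip": the opening, from -1 (shut) to 1 (fully open). In form: [{"delta_rot": [ax, ay, az], "linear": [dx, dy, dz], "grip": grip}, ...]. A call has 1 to 5 rows; each row is the pose to reach, as a shift and turn from the pose commanded when the call began, along the tool's axes at that moment, turning the shorter way round; what a row does not reach only later rows make up. A row lasts 1/10 s, in which the tool goes at most 50 mm and 8.59 degrees, less where a joint would pass 70% of its speed; a pose out of reach is approached as far as the arm can. A call with a number of a shift or a turn outside -1 to 1 is refused whole. A call with a gripper value outside its range is refused whole. The fingers move at their own pace and stop on an object; the grip force is fixed at half the most. Time passes only in rows, so rows that repeat a pose let the fingers close. It gives the time, the measured TCP pose, the force, the opening and the grip force at its end, in the units of the state.
- manip.state(): the state, without advancing time (a new reading comes with each control period).
- eyes.grab_frame(name): name is "scene" or "side" or "wrist"; returns a dict with "image" (400x640x3 uint8, red, green, blue), "fx", "fy", "cx", "cy" (pixels), "k1" (the pictures are not rectified: a ray, as slopes to the right and down, at radius r is drawn at 1 + k1 r^2 times it, then the intrinsics apply), "extrinsics" (4x4, takes a point from camera to world coordinates). Camera axes: x right, y down, z forward; pixel columns grow to the right and rows downward; lengths in mm; the calibration is good to about 2 mm. A picture is of the moment at which its call begins. There is no depth.
- job.hand_in(): hands the job in; it is judged then, once.
The state is a dict: "time_s": time; "joints": joint angles; "dq": joint speeds; "joint_torque": joint torques, N m; "position": TCP position; "tool_rot": TCP orientation; "force": force on the tool from outside, world axes, zero at the start; "wrist_torque": the same for the moment, N m; "opening": finger opening in mm; "finger_force": force on a finger pad.
Only numpy, scipy, OpenCV 4.12 (cv2) and the standard library are available. Lean on these libraries where they do the work, as an engineer would, in place of code of your own. Each camera call takes 0.05 s, during which the arm holds its last target. There are 200 camera calls.

## Working session

There is one attempt and no reset: what is moved stays moved. The work goes in short steps, Python scripts to look and compute and a tool call to move; the robot and the scene stay as the last step left them, time stands still between calls to the robot, and variables do not carry over. Pictures are saved under pics/ and viewed, at most 10 in all, crops included, and the job is handed in when it is done.

Besides the shell and the picture viewer there is one more tool, called after "Emit:" in YAML: its name, and indented under it one key for each argument. drive_tool: Moves the arm, as the interface text tells. Shift numbers are shares of 0.1 m and turn numbers shares of 2 pi rad, none past 1 either way. Its arguments: {"type":"object","properties":{"rows":{"type":"array","items":{"type":"object","properties":{"delta_rot":{"type":"array","items":{"type":"number"}},"linear":{"type":"array","items":{"type":"number"}},"grip":{"type":"number"}}}}},"required":["rows"]}

```bash
mkdir -p pics; cat > h.py <<'E'
import numpy as np,cv2,json
def save(n,f):
    from plant import eyes
    d=eyes.grab_frame(n); cv2.imwrite(f'pics/{f}.png',d['image'][:,:,::-1])
    np.savez(f'pics/{f}.npz',**{k:np.array(v) for k,v in d.items()})
def ray(f,uv):
    d=np.load(f'pics/{f}.npz'); K=np.array([[d['fx'],0,d['cx']],[0,d['fy'],d['cy']],[0,0,1.]],float)
    p=cv2.undistortPoints(np.array(uv,float).reshape(-1,1,2),K,np.array([float(d['k1']),0,0,0])).reshape(-1,2)
    E=d['extrinsics']; v=np.c_[p,np.ones(len(p))]@E[:3,:3].T
    return E[:3,3],v
def onz(f,uv,z):
    o,v=ray(f,uv); return o+v*((z-o[2])/v[:,2])[:,None]
def proj(f,P):
    d=np.load(f'pics/{f}.npz'); E=np.linalg.inv(d['extrinsics'])
    K=np.array([[d['fx'],0,d['cx']],[0,d['fy'],d['cy']],[0,0,1.]],float)
    return cv2.projectPoints(np.array(P,float),cv2.Rodrigues(E[:3,:3])[0],E[:3,3],K,np.array([float(d['k1']),0,0,0]))[0].reshape(-1,2)
E
python3 - <<'E'
from h import *
from plant import manip
for n in('scene','side','wrist'): save(n,n+'0')
a=[cv2.imread(f'pics/{n}0.png') for n in('scene','side','wrist')]
print(manip.state()['time_s'],manip.state()['force'],np.round(manip.state()['tool_rot'],3))
for n in('scene','side','wrist'):
    d=np.load(f'pics/{n}0.npz');print(n,d['fx'],d['k1'],np.round(d['extrinsics'],2).tolist())
E
```

```text
0.15 [-0.26295161 -0.01036661  0.53240752] [[-0.     1.    -0.001]
 [ 1.     0.    -0.   ]
 [-0.    -0.001 -1.   ]]
scene 499.7441395426727 -0.12732425697506478 [[0.21, 0.66, -0.72, 1677.15], [0.98, -0.14, 0.16, -224.89], [0.0, -0.74, -0.68, 1093.21], [0.0, 0.0, 0.0, 1.0]]
side 506.15611980268346 0.05072877661230953 [[0.84, -0.32, 0.44, -113.29], [-0.55, -0.48, 0.68, -984.26], [-0.01, -0.81, -0.58, 927.5], [0.0, 0.0, 0.0, 1.0]]
wrist 328.27381862421817 0.023331783702104012 [[1.0, 0.0, -0.0, 675.65], [0.0, -0.96, -0.27, 66.52], [-0.0, 0.27, -0.96, 372.5], [0.0, 0.0, 0.0, 1.0]]
```

View pics/scene0.png

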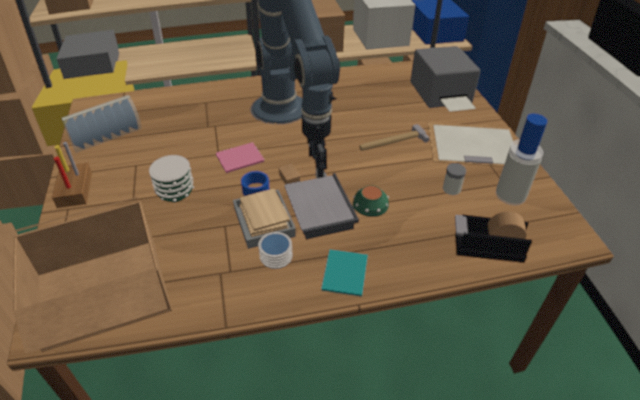

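View pics/side0.png

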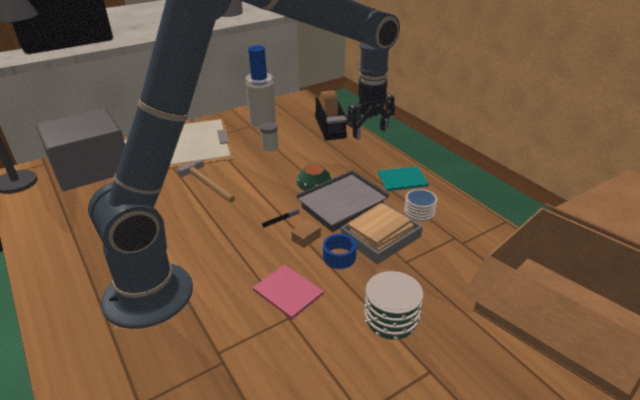

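View pics/wrist0.png

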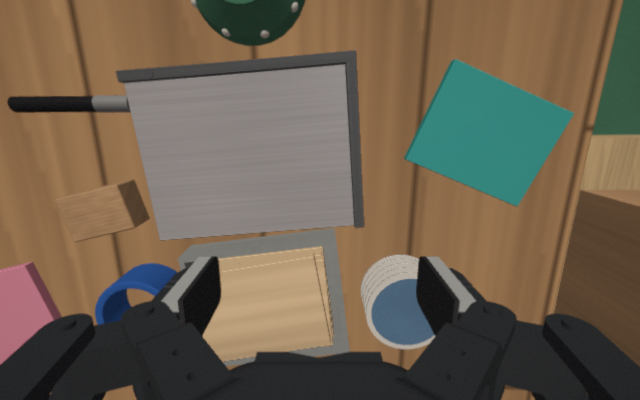

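The wrist view shows the bed with its inner corner near (346,65). The stack in the tray is centred near (265,300), with the tape at (140,295) and the dishes at (405,300) close by on either side. I'll enlarge both areas.

```bash
python3 - <<'E'
from h import *
a=cv2.imread('pics/wrist0.png')[225:370,170:350]
b=cv2.imread('pics/side0.png')[165:265,290:445]
c=cv2.imread('pics/scene0.png')[165:265,225:380]
cv2.imwrite('pics/c1.png',cv2.resize(a,None,fx=4,fy=4,interpolation=cv2.INTER_CUBIC))
cv2.imwrite('pics/c2.png',cv2.resize(b,None,fx=5,fy=5,interpolation=cv2.INTER_CUBIC))
E
```

```text
(no output)
```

View pics/c1.png

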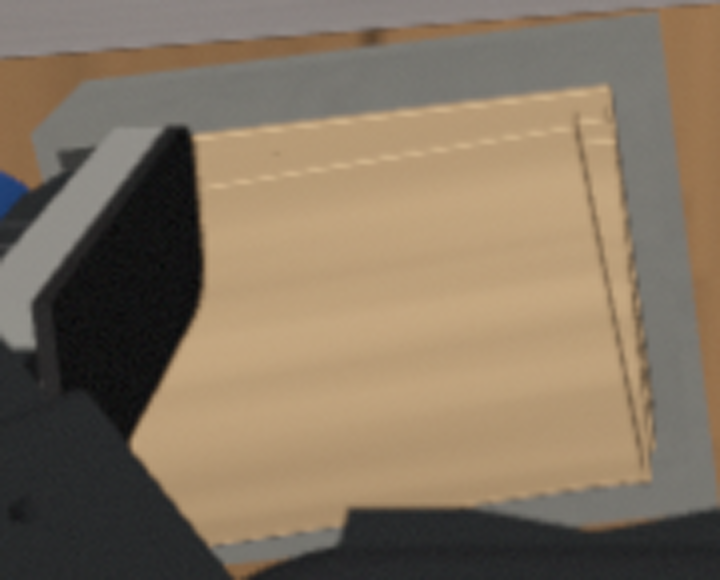

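View pics/c2.png

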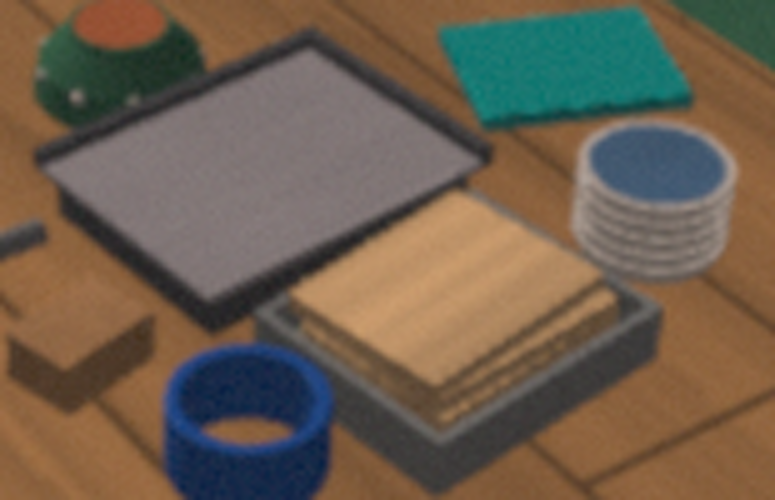

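The crops show the top board turned a little on the stack. Its +x/+y corner is at c1 (578,127) and its +x/-y corner at (647,478). The bed's corners are clear in both views, so I'll fit the poses by least squares.

```bash
cat > fit.py <<'E'
from h import *
from scipy.optimize import least_squares
W=lambda x,y:(170+x/4,225+y/4); S=lambda x,y:(290+x/5,165+y/5)
def fit(name,obs,x0,fz=True):
    def f(p):
        R=np.array([[np.cos(p[2]),-np.sin(p[2])],[np.sin(p[2]),np.cos(p[2])]]); r=[]
        for im,P,uv in obs:
            w=np.r_[R@P[:2]+p[:2],P[2]+(p[3] if fz else 0)]
            r.append(proj(im,[w])[0]-uv)
        return np.concatenate(r)
    s=least_squares(f,x0 if fz else x0[:3],x_scale=[100,100,.1,10][:4 if fz else 3],loss='soft_l1')
    print(name,np.round(s.x[:2],1),'deg',np.round(np.degrees(s.x[2]),2),'dz',np.round(s.x[3:],1)); print(np.round(f(s.x).reshape(-1,2),1).tolist())
    return s.x
E
python3 - <<'E'
from fit import *
w,s='wrist0','side0'
b=[(w,(70,55,56),W(578,127)),(w,(70,-55,56),W(647,478)),(s,(-70,55,56),S(292,297)),(s,(70,55,56),S(455,190)),(s,(70,-55,56),S(605,285)),(s,(-70,-55,56),S(437,385))]
fit('board1',b,[640,-60,0,0]); 
b=[(w,(-110,-85,40),(160,240)),(w,(-110,85,49),(118,72)),(w,(110,-85,49),(363,227)),(w,(110,85,49),(356,52)),(w,(100,75,49),(346,65)),
(s,(110,85,49),S(315,30)),(s,(110,-85,49),S(490,155)),(s,(-110,85,49),S(38,155)),(s,(-110,-85,40),S(212,300))]
fit('bed',b,[640,100,0,0])
b=[(w,(88,73,38),W(660,12)),(s,(-88,-73,38),S(440,440)),(s,(-88,73,38),S(258,315)),(s,(88,-73,38),S(660,312))]
fit('tray',b,[640,-60,0,0])
for n,im,uv,z in[('dish',w,(405,312),68),('dish',s,S(655,178),68),('tape',s,S(248,400),48),('box',s,S(80,320),35),('bowls',s,(393,300),116)]: print(n,onz(im,[uv],z).round())
E
```

```text
board1 [ 611.4 -145.1] deg 9.75 dz [-4.8]
[[-0.1, -0.1], [-0.8, -0.3], [-0.1, -0.6], [1.3, 0.1], [1.0, -1.8], [0.6, 0.9]]
bed [606.3  27.4] deg 4.51 dz [-5.2]
[[1.3, -0.5], [0.1, -0.3], [0.2, 0.3], [-0.4, 0.4], [-0.7, 0.2], [-0.2, -0.6], [1.4, -1.6], [-0.7, -1.2], [-0.5, 0.1]]
tray [ 618.3 -141.1] deg 8.7 dz [-10.9]
[[0.4, 0.2], [0.3, 1.4], [-1.5, 0.2], [-0.6, -1.5]]
dish [[ 766. -134.   68.]]
dish [[ 756. -148.   68.]]
tape [[ 465. -160.   48.]]
box [[434. -41.  35.]]
bowls [[ 415. -432.  116.]]
```

Measured in the world frame:

| Item | Position (mm) | Turn |
|---|---|---|
| board_1 | (611,-145) | 9.8° |
| bed | (606,27) | 4.5° |
| home | about (635,50) | 4.5° |

The shift to home in y is 195 mm, inside the stated range. The height fit reads about 5 mm low in every item, so it is a calibration bias. I'll find the heights by touch instead.

My plan is to push the -y edge with both fingertips, half open. First I'll touch the board's top lightly to learn where the fingertips are.

Emit:
drive_tool:
  rows:
    - {"delta_rot": [0,0,0],"linear": [-0.9,-0.64,0.7],"grip": 0.41}
    - {"delta_rot": [0,0,0],"linear": [-0.9,-0.64,0.7],"grip": 0.41}
    - {"delta_rot": [0,0,0],"linear": [-0.9,-0.64,0.7],"grip": 0.41}
    - {"delta_rot": [0,0,0],"linear": [-0.9,-0.64,0.7],"grip": 0.41}

```text
time_s: 0.55
position: [606.4, -95.1, 158.2]
tool_rot: [[0.007, 1.0, -0.008], [1.0, -0.007, -0.002], [-0.002, -0.008, -1.0]]
force: [0.8, -0.5, -0.5]
opening: 60.1
finger_force: 0.0
```

Emit:
drive_tool:
  rows:
    - {"delta_rot": [0,0,-0.027],"linear": [-0.55,0,0.8],"grip": 0.41}
    - {"delta_rot": [0,0,-0.027],"linear": [-0.55,0,0.8],"grip": 0.41}
    - {"delta_rot": [0,0,-0.027],"linear": [-0.55,0,0.8],"grip": 0.41}
    - {"delta_rot": [0,0,-0.027],"linear": [-0.55,0,0.8],"grip": 0.41}

```text
time_s: 0.95
position: [611.1, -144.7, 80.5]
tool_rot: [[-0.168, 0.986, -0.001], [0.986, 0.168, 0.001], [0.001, -0.001, -1.0]]
force: [1.4, 0.3, 1.1]
opening: 60.2
finger_force: 0.0
```

Emit:
drive_tool:
  rows:
    - {"delta_rot": [0,0,0],"linear": [0,0,0.15],"grip": 0.41}
    - {"delta_rot": [0,0,0],"linear": [0,0,0.22],"grip": 0.41}
    - {"delta_rot": [0,0,0],"linear": [0,0,0.24],"grip": 0.41}
    - {"delta_rot": [0,0,0],"linear": [0,0,0.245],"grip": 0.41}

```text
time_s: 1.35
position: [611.2, -144.2, 56.8]
tool_rot: [[-0.17, 0.985, 0.0], [0.985, 0.17, 0.0], [0.0, 0.0, -1.0]]
force: [-0.2, 1.8, 1.0]
opening: 60.3
finger_force: 0.0
```

Emit:
drive_tool:
  rows:
    - {"delta_rot": [0,0,0],"linear": [0,0,0.015],"grip": 0.41}
    - {"delta_rot": [0,0,0],"linear": [0,0,0.015],"grip": 0.41}

```text
time_s: 1.55
position: [611.2, -144.9, 55.6]
tool_rot: [[-0.169, 0.986, 0.001], [0.986, 0.169, -0.0], [-0.0, 0.001, -1.0]]
force: [-0.4, 0.0, -0.4]
opening: 60.2
finger_force: 0.0
```

Emit:
drive_tool:
  rows:
    - {"delta_rot": [0,0,0],"linear": [0,0,0.015],"grip": 0.41}
    - {"delta_rot": [0,0,0],"linear": [0,0,0.015],"grip": 0.41}

```text
time_s: 1.75
position: [611.0, -145.0, 53.8]
tool_rot: [[-0.169, 0.986, 0.0], [0.986, 0.169, 0.0], [0.0, 0.0, -1.0]]
force: [-0.2, 0.0, -0.1]
opening: 59.7
finger_force: 0.0
```

Emit:
drive_tool:
  rows:
    - {"delta_rot": [0,0,0],"linear": [0,0,0.015],"grip": 0.41}
    - {"delta_rot": [0,0,0],"linear": [0,0,0.015],"grip": 0.41}

```text
time_s: 1.95
position: [610.9, -145.0, 52.1]
tool_rot: [[-0.169, 0.986, -0.0], [0.986, 0.169, 0.0], [0.0, -0.0, -1.0]]
force: [0.4, 0.7, -0.3]
opening: 60.1
finger_force: 0.0
```

Emit:
drive_tool:
  rows:
    - {"delta_rot": [0,0,0],"linear": [0,0,0.015],"grip": 0.41}
    - {"delta_rot": [0,0,0],"linear": [0,0,0.015],"grip": 0.41}

```text
time_s: 2.15
position: [611.1, -145.0, 51.0]
tool_rot: [[-0.169, 0.986, 0.0], [0.986, 0.169, -0.0], [-0.0, 0.0, -1.0]]
force: [-0.1, 0.2, 1.3]
opening: 60.3
finger_force: 0.8
```

Emit:
drive_tool:
  rows:
    - {"delta_rot": [0,0,0],"linear": [0,0,0.01],"grip": 0.41}
    - {"delta_rot": [0,0,0],"linear": [0,0,0.01],"grip": 0.41}

```text
time_s: 2.35
position: [611.2, -145.0, 51.0]
tool_rot: [[-0.169, 0.986, 0.0], [0.986, 0.169, -0.0], [-0.0, 0.0, -1.0]]
force: [-2.4, 0.8, 7.7]
opening: 60.2
finger_force: 3.8
```

Contact is at TCP z = 51, so the tips sit 5 mm above the TCP and the board's top is at 56 as stated. Next I back off behind the -y edge and go down to tip z of about 47.5.

Emit:
drive_tool:
  rows:
    - {"delta_rot": [0,0,0],"linear": [0,0,-0.25],"grip": 0.41}
    - {"delta_rot": [0,0,0],"linear": [-0.4,0,-0.25],"grip": 0.41}
    - {"delta_rot": [0,0,0],"linear": [-0.85,0,-0.25],"grip": 0.41}
    - {"delta_rot": [0,0,0],"linear": [-0.85,0,-0.25],"grip": 0.41}
    - {"delta_rot": [0,0,0],"linear": [-0.85,0,0.05],"grip": 0.41}

```text
time_s: 2.85
position: [628.4, -232.6, 48.3]
tool_rot: [[-0.165, 0.986, 0.009], [0.986, 0.165, -0.004], [-0.005, 0.008, -1.0]]
force: [0.4, 0.4, -0.4]
opening: 60.2
finger_force: 0.0
```

Emit:
drive_tool:
  rows:
    - {"delta_rot": [0,0,0],"linear": [0,0,0.02],"grip": 0.41}
    - {"delta_rot": [0,0,0],"linear": [0,0,0.02],"grip": 0.41}

```text
time_s: 3.05
position: [624.5, -228.1, 41.9]
tool_rot: [[-0.169, 0.986, -0.002], [0.986, 0.169, 0.001], [0.001, -0.002, -1.0]]
force: [0.2, 0.4, 1.2]
opening: 60.1
finger_force: 0.0
```

Emit:
drive_tool:
  rows:
    - {"delta_rot": [0,0,0],"linear": [0.1,0.017,0],"grip": 0.41}
    - {"delta_rot": [0,0,0],"linear": [0.2,0.034,0],"grip": 0.41}
    - {"delta_rot": [0,0,0.003],"linear": [0.3,0.051,0],"grip": 0.41}
    - {"delta_rot": [0,0,0.006],"linear": [0.4,0.068,0],"grip": 0.41}
    - {"delta_rot": [0,0,0.009],"linear": [0.49,0.085,0],"grip": 0.41}

```text
time_s: 3.55
position: [626.1, -177.6, 43.9]
tool_rot: [[-0.114, 0.994, 0.002], [0.994, 0.114, -0.0], [-0.001, 0.002, -1.0]]
force: [0.0, -1.6, 1.4]
opening: 60.1
finger_force: 0.8
```

```bash
python3 - <<'E'
from h import *
save('wrist','w1'); save('side','s1')
a=cv2.imread('pics/w1.png'); b=cv2.imread('pics/s1.png')[150:290,270:470]
b=cv2.resize(b,(560,392)); 
cv2.imwrite('pics/m1.png',np.hstack([cv2.resize(a,None,fx=.6,fy=.6),]) if 0 else b)
E
```

```text
(no output)
```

View pics/m1.png

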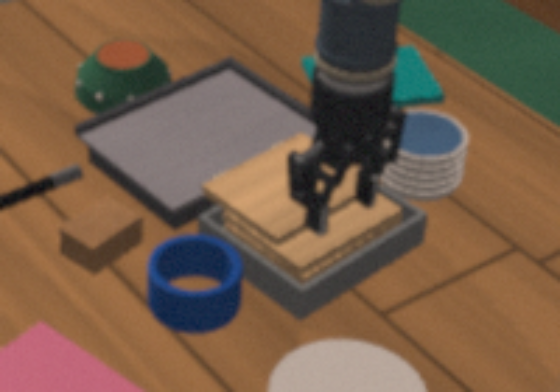

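The board slid ahead of both fingers, and board 2 stayed in the tray. I'll continue in world +y while squaring to the bed's angle.

Emit:
drive_tool:
  rows:
    - {"delta_rot": [0,0,0.002],"linear": [0.1,0.012,0],"grip": 0.41}
    - {"delta_rot": [0,0,0.004],"linear": [0.2,0.024,0],"grip": 0.41}
    - {"delta_rot": [0,0,0.0055],"linear": [0.3,0.036,0],"grip": 0.41}
    - {"delta_rot": [0,0,0.0055],"linear": [0.4,0.048,0],"grip": 0.41}
    - {"delta_rot": [0,0,0.0055],"linear": [0.5,0.06,0],"grip": 0.41}

```text
time_s: 4.15
position: [625.9, -127.7, 42.9]
tool_rot: [[-0.079, 0.997, 0.0], [0.997, 0.079, 0.0], [0.0, 0.0, -1.0]]
force: [0.5, -1.3, 1.3]
opening: 60.3
finger_force: 0.8
```

Emit:
drive_tool:
  rows:
    - {"delta_rot": [0,0,0],"linear": [0.1,0.009,0],"grip": 0.41}
    - {"delta_rot": [0,0,0],"linear": [0.2,0.018,0],"grip": 0.41}
    - {"delta_rot": [0,0,0],"linear": [0.3,0.027,0],"grip": 0.41}
    - {"delta_rot": [0,0,0],"linear": [0.4,0.036,0],"grip": 0.41}
    - {"delta_rot": [0,0,0],"linear": [0.5,0.045,0],"grip": 0.41}

```text
time_s: 4.65
position: [626.2, -77.4, 42.7]
tool_rot: [[-0.079, 0.997, -0.0], [0.997, 0.079, 0.0], [0.0, -0.0, -1.0]]
force: [1.1, -1.2, -1.0]
opening: 60.3
finger_force: 0.3
```

```bash
python3 - <<'E'
from h import *
from plant import manip
save('side','s2'); save('wrist','w2')
b=cv2.resize(cv2.imread('pics/s2.png')[150:290,270:470],(560,392)); w=cv2.imread('pics/w2.png')
m=np.zeros((600,800,3),np.uint8); m[:250,:357]=cv2.resize(b,(357,250)); m[250:600,:560]=cv2.resize(w,(560,350)); cv2.imwrite('pics/m2.png',m)
s=manip.state();print(s['position'],s['force'])
E
```

```text
[626.48553281 -75.66294574  42.79616413] [-0.13166451 -0.10008153 -0.05890024]
```

View pics/m2.png

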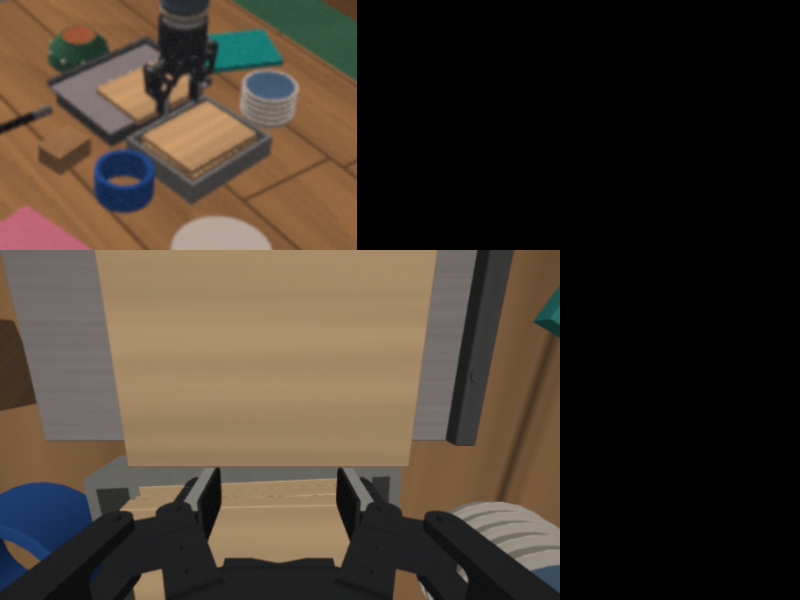

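The board lies on the bed, parallel to it, with both fingers on its edge. Board 2 is still in the tray. I'll push on with the tips 3 mm lower, gently near the stop.

Emit:
drive_tool:
  rows:
    - {"delta_rot": [0,0,0],"linear": [0.1,0.008,0],"grip": 0.41}
    - {"delta_rot": [0,0,0],"linear": [0.2,0.016,0.01],"grip": 0.41}
    - {"delta_rot": [0,0,0],"linear": [0.3,0.024,0.03],"grip": 0.41}
    - {"delta_rot": [0,0,0],"linear": [0.4,0.032,0.03],"grip": 0.41}
    - {"delta_rot": [0,0,0],"linear": [0.48,0.038,0.03],"grip": 0.41}

```text
time_s: 5.25
position: [626.3, -29.0, 39.8]
tool_rot: [[-0.079, 0.997, -0.0], [0.997, 0.079, 0.0], [0.0, -0.0, -1.0]]
force: [0.7, -1.1, 0.4]
opening: 60.4
finger_force: 0.8
```

Emit:
drive_tool:
  rows:
    - {"delta_rot": [0,0,0],"linear": [0.02,0,0],"grip": 0.41}
    - {"delta_rot": [0,0,0],"linear": [0.04,0,0],"grip": 0.41}
    - {"delta_rot": [0,0,0],"linear": [0.05,0,0],"grip": 0.41}

```text
time_s: 5.55
position: [626.0, -25.4, 39.8]
tool_rot: [[-0.078, 0.997, -0.0], [0.997, 0.078, -0.0], [-0.0, -0.0, -1.0]]
force: [0.4, -1.6, 0.2]
opening: 60.1
finger_force: 0.7
```

Emit:
drive_tool:
  rows:
    - {"delta_rot": [0,0,0],"linear": [0.02,0,0],"grip": 0.41}
    - {"delta_rot": [0,0,0],"linear": [0.03,0,0],"grip": 0.41}

```text
time_s: 5.75
position: [625.7, -22.5, 39.8]
tool_rot: [[-0.078, 0.997, -0.0], [0.997, 0.078, 0.0], [0.0, -0.0, -1.0]]
force: [0.4, -0.6, 0.2]
opening: 60.2
finger_force: 0.6
```

Emit:
drive_tool:
  rows:
    - {"delta_rot": [0,0,0],"linear": [0.02,0,0],"grip": 0.41}
    - {"delta_rot": [0,0,0],"linear": [0.03,0,0],"grip": 0.41}

```text
time_s: 5.95
position: [625.4, -19.1, 39.7]
tool_rot: [[-0.078, 0.997, -0.0], [0.997, 0.078, 0.0], [0.0, -0.0, -1.0]]
force: [0.9, 0.0, 1.4]
opening: 60.2
finger_force: 0.6
```

Emit:
drive_tool:
  rows:
    - {"delta_rot": [0,0,0],"linear": [0.02,0,0],"grip": 0.41}
    - {"delta_rot": [0,0,0],"linear": [0.03,0,0],"grip": 0.41}

```text
time_s: 6.15
position: [625.2, -16.0, 39.8]
tool_rot: [[-0.079, 0.997, -0.0], [0.997, 0.079, 0.0], [0.0, -0.0, -1.0]]
force: [-0.3, -0.8, 0.1]
opening: 60.0
finger_force: 0.5
```

Emit:
drive_tool:
  rows:
    - {"delta_rot": [0,0,0],"linear": [0.015,0,0],"grip": 0.41}
    - {"delta_rot": [0,0,0],"linear": [0.02,0,0],"grip": 0.41}

```text
time_s: 6.35
position: [625.4, -14.7, 39.9]
tool_rot: [[-0.079, 0.997, 0.001], [0.997, 0.079, -0.001], [-0.001, 0.001, -1.0]]
force: [0.4, -2.9, -0.5]
opening: 60.5
finger_force: 1.4
```

Emit:
drive_tool:
  rows:
    - {"delta_rot": [0,0,0],"linear": [0.01,0,0],"grip": 0.41}
    - {"delta_rot": [0,0,0],"linear": [0.015,0,0],"grip": 0.41}

```text
time_s: 6.55
position: [625.4, -14.6, 39.9]
tool_rot: [[-0.078, 0.997, 0.001], [0.997, 0.078, -0.002], [-0.002, 0.001, -1.0]]
force: [1.6, -5.4, -1.1]
opening: 60.3
finger_force: 2.8
```

Emit:
drive_tool:
  rows:
    - {"delta_rot": [0,0,0],"linear": [0.01,0,0],"grip": 0.41}
    - {"delta_rot": [0,0,0],"linear": [0.01,0,0],"grip": 0.41}

```text
time_s: 6.75
position: [625.5, -14.6, 40.0]
tool_rot: [[-0.078, 0.997, 0.001], [0.997, 0.078, -0.003], [-0.003, 0.001, -1.0]]
force: [1.1, -7.1, -1.4]
opening: 60.3
finger_force: 3.3
```

The board is home on the +y stop: -7 N, and it stopped moving. Now I raise, turn a quarter turn and move round to the -x edge for the +x push.

Emit:
drive_tool:
  rows:
    - {"delta_rot": [0,0,0],"linear": [-0.15,0,0],"grip": 0.41}
    - {"delta_rot": [0,0,0],"linear": [-0.15,0,0],"grip": 0.41}
    - {"delta_rot": [0,0,0],"linear": [-0.15,0,-0.5],"grip": 0.41}
    - {"delta_rot": [0,0,0],"linear": [-0.15,0,-0.5],"grip": 0.41}

```text
time_s: 7.15
position: [630.1, -26.0, 95.2]
tool_rot: [[-0.078, 0.997, 0.01], [0.997, 0.078, 0.002], [0.001, 0.01, -1.0]]
force: [1.6, -0.3, 0.7]
opening: 60.2
finger_force: 0.0
```

Emit:
drive_tool:
  rows:
    - {"delta_rot": [0,0,0.02],"linear": [0.1,-0.2,0],"grip": 0.41}
    - {"delta_rot": [0,0,0.04],"linear": [0.3,-0.4,0],"grip": 0.41}
    - {"delta_rot": [0,0,0.06],"linear": [0.5,-0.6,0],"grip": 0.41}
    - {"delta_rot": [0,0,0.08],"linear": [0.7,-0.8,0],"grip": 0.41}
    - {"delta_rot": [0,0,0.1],"linear": [0.8,-1.0,0],"grip": 0.41}

```text
time_s: 7.65
position: [519.0, 48.0, 89.9]
tool_rot: [[0.525, 0.851, 0.0], [0.851, -0.525, 0.002], [0.002, -0.001, -1.0]]
force: [-0.3, 0.4, 0.5]
opening: 60.2
finger_force: 0.0
```

Emit:
drive_tool:
  rows:
    - {"delta_rot": [0,0,0.02],"linear": [0,0,0],"grip": 0.41}
    - {"delta_rot": [0,0,0.04],"linear": [0,0,0],"grip": 0.41}
    - {"delta_rot": [0,0,0.06],"linear": [0,0,0],"grip": 0.41}
    - {"delta_rot": [0,0,0.08],"linear": [0,0,0],"grip": 0.41}
    - {"delta_rot": [0,0,0.1],"linear": [0,0,0],"grip": 0.41}

```text
time_s: 8.15
position: [520.0, 46.0, 89.9]
tool_rot: [[0.926, 0.378, 0.0], [0.378, -0.926, 0.001], [0.001, -0.001, -1.0]]
force: [0.7, 0.2, -1.2]
opening: 60.0
finger_force: 0.0
```

Emit:
drive_tool:
  rows:
    - {"delta_rot": [0,0,0.02],"linear": [0,0,0],"grip": 0.41}
    - {"delta_rot": [0,0,0.04],"linear": [0,0,0],"grip": 0.41}
    - {"delta_rot": [0,0,0.05],"linear": [0,0,0],"grip": 0.41}
    - {"delta_rot": [0,0,0.05],"linear": [0,0,0],"grip": 0.41}

```text
time_s: 8.55
position: [520.0, 46.0, 89.8]
tool_rot: [[0.997, 0.079, -0.0], [0.079, -0.997, 0.001], [0.0, -0.001, -1.0]]
force: [1.1, -0.2, -0.0]
opening: 59.9
finger_force: 0.0
```

```bash
python3 - <<'E'
from h import *
from plant import manip
save('side','s3'); save('scene','c3'); save('wrist','w3')
b=cv2.imread('pics/s3.png')[150:270,270:450]; w=cv2.imread('pics/w3.png')
m=np.zeros((600,800,3),np.uint8); m[:240,:360]=cv2.resize(b,(360,240)); m[:240,400:760]=cv2.resize(cv2.imread('pics/c3.png')[155:275,220:400],(360,240)); m[240:,:576]=cv2.resize(w,(576,360)); cv2.imwrite('pics/m3.png',m)
s=manip.state();print(s['position'],s['tool_rot'].round(3) if hasattr(s['tool_rot'],'round') else s['tool_rot'])
E
```

```text
[520.07539939  45.56449827  89.826328  ] [[ 0.997  0.08   0.   ]
 [ 0.08  -0.997  0.001]
 [ 0.    -0.001 -1.   ]]
```

View pics/m3.png

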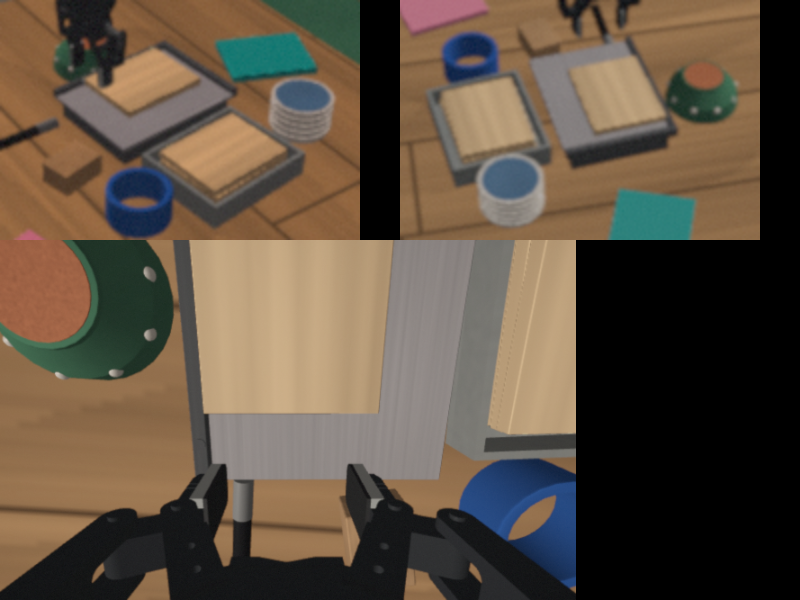

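The board is flush along the +y stop and about 25 to 40 mm short of the +x one. Board 2 is undisturbed. I'll shift a little from the +y bar, go down behind the -x edge and push +x.

Emit:
drive_tool:
  rows:
    - {"delta_rot": [0,0,0],"linear": [-0.15,0.07,0],"grip": 0.41}
    - {"delta_rot": [0,0,0],"linear": [-0.15,0.07,0.2],"grip": 0.41}
    - {"delta_rot": [0,0,0],"linear": [-0.15,0.07,0.45],"grip": 0.41}
    - {"delta_rot": [0,0,0],"linear": [-0.15,0.07,0.49],"grip": 0.41}
    - {"delta_rot": [0,0,0],"linear": [-0.15,0.07,0.49],"grip": 0.41}

```text
time_s: 9.2
position: [505.3, 36.9, 40.4]
tool_rot: [[0.997, 0.079, -0.002], [0.079, -0.997, -0.0], [-0.002, -0.0, -1.0]]
force: [0.7, -0.6, 0.6]
opening: 60.3
finger_force: 0.0
```

```bash
python3 - <<'E'
from h import *
print(onz('w3',[(228,192),(421,192)],52).round(1))
E
```

```text
[[542.2  97.3  52. ]
 [550.9 -10.6  52. ]]
```

Emit:
drive_tool:
  rows:
    - {"delta_rot": [0,0,0],"linear": [0.1,0,0],"grip": 0.41}
    - {"delta_rot": [0,0,0],"linear": [0.2,0,0],"grip": 0.41}
    - {"delta_rot": [0,0,0],"linear": [0.28,0,0],"grip": 0.41}
    - {"delta_rot": [0,0,0],"linear": [0.34,0,0],"grip": 0.41}
    - {"delta_rot": [0,0,0],"linear": [0.4,0,0],"grip": 0.41}

```text
time_s: 9.7
position: [545.7, 40.1, 40.9]
tool_rot: [[0.997, 0.079, -0.001], [0.079, -0.997, 0.0], [-0.001, -0.0, -1.0]]
force: [-2.1, 0.1, 1.4]
opening: 60.3
finger_force: 1.1
```

Emit:
drive_tool:
  rows:
    - {"delta_rot": [0,0,0],"linear": [0.02,0,0],"grip": 0.41}
    - {"delta_rot": [0,0,0],"linear": [0.03,0,0],"grip": 0.41}

```text
time_s: 9.9
position: [548.4, 40.3, 40.7]
tool_rot: [[0.997, 0.079, -0.001], [0.079, -0.997, 0.0], [-0.001, -0.0, -1.0]]
force: [-2.4, -0.3, 2.4]
opening: 60.0
finger_force: 1.2
```

Emit:
drive_tool:
  rows:
    - {"delta_rot": [0,0,0],"linear": [0.02,0,0],"grip": 0.41}
    - {"delta_rot": [0,0,0],"linear": [0.03,0,0],"grip": 0.41}

```text
time_s: 10.1
position: [551.8, 40.5, 40.8]
tool_rot: [[0.997, 0.078, 0.001], [0.078, -0.997, 0.0], [0.001, 0.0, -1.0]]
force: [-0.1, -0.5, 0.1]
opening: 60.5
finger_force: 0.3
```

Emit:
drive_tool:
  rows:
    - {"delta_rot": [0,0,0],"linear": [0.02,0,0],"grip": 0.41}
    - {"delta_rot": [0,0,0],"linear": [0.03,0,0],"grip": 0.41}

```text
time_s: 10.3
position: [553.2, 40.6, 40.6]
tool_rot: [[0.997, 0.078, -0.003], [0.078, -0.997, -0.0], [-0.003, -0.0, -1.0]]
force: [-6.6, 0.4, 5.4]
opening: 60.1
finger_force: 3.2
```

Emit:
drive_tool:
  rows:
    - {"delta_rot": [0,0,0],"linear": [0.01,0,0],"grip": 0.41}
    - {"delta_rot": [0,0,0],"linear": [0.015,0,0],"grip": 0.41}
    - {"delta_rot": [0,0,0],"linear": [0.015,0,0],"grip": 0.41}

```text
time_s: 10.6
position: [553.2, 40.6, 40.6]
tool_rot: [[0.997, 0.078, -0.006], [0.078, -0.997, 0.0], [-0.006, -0.001, -1.0]]
force: [-7.6, -1.1, 6.5]
opening: 60.0
finger_force: 4.0
```

Emit:
drive_tool:
  rows:
    - {"delta_rot": [0,0,0],"linear": [-0.15,0,0],"grip": 0.41}
    - {"delta_rot": [0,0,0],"linear": [-0.25,0,0],"grip": 0.41}
    - {"delta_rot": [0,0,0],"linear": [-0.25,0,0],"grip": 0.41}
    - {"delta_rot": [0,0,0],"linear": [-0.25,0,-0.5],"grip": 0.41}
    - {"delta_rot": [0,0,0],"linear": [-0.25,0,-1.0],"grip": 0.41}

```text
time_s: 11.1
position: [531.0, 38.8, 140.9]
tool_rot: [[0.997, 0.078, -0.002], [0.078, -0.997, -0.001], [-0.002, 0.001, -1.0]]
force: [1.0, 0.2, -0.3]
opening: 60.0
finger_force: 0.0
```

Emit:
drive_tool:
  rows:
    - {"delta_rot": [0,0,0],"linear": [0.5,0.1,-0.3],"grip": 0.41}
    - {"delta_rot": [0,0,0],"linear": [0.7,0.1,-0.5],"grip": 0.41}
    - {"delta_rot": [0,0,0],"linear": [0.7,0.1,-0.5],"grip": 0.41}
    - {"delta_rot": [0,0,0],"linear": [0.7,0.1,-0.5],"grip": 0.41}

```text
time_s: 11.5
position: [602.4, 34.5, 191.0]
tool_rot: [[0.997, 0.079, 0.001], [0.079, -0.997, -0.0], [0.001, 0.0, -1.0]]
force: [-0.3, -0.4, -0.2]
opening: 60.2
finger_force: 0.0
```

```bash
python3 - <<'E'
from h import *
save('side','s4'); save('wrist','w4')
m=np.zeros((600,800,3),np.uint8); m[:240,:360]=cv2.resize(cv2.imread('pics/s4.png')[150:270,270:450],(360,240)); m[240:,:576]=cv2.resize(cv2.imread('pics/w4.png'),(576,360)); cv2.imwrite('pics/m4.png',m)
E
```

```text
(no output)
```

View pics/m4.png

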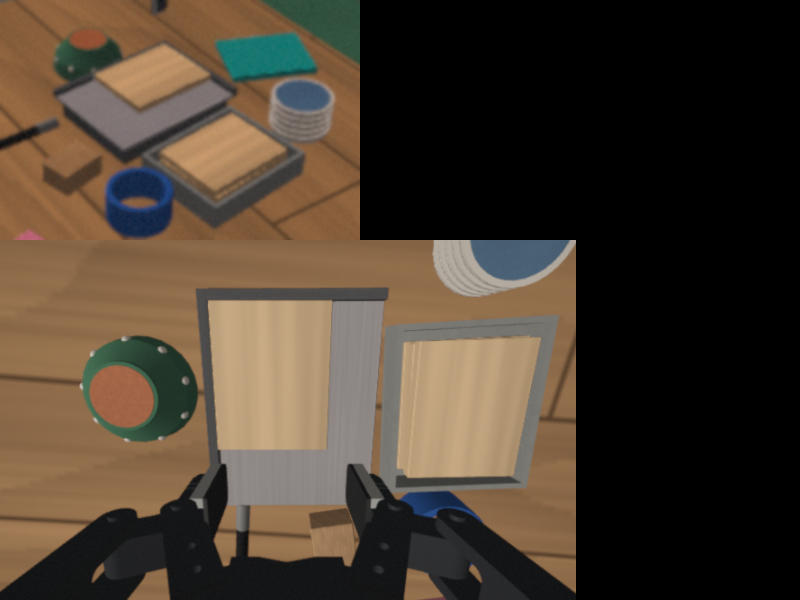

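The board looks seated in the corner. I'll take one enlarged crop to confirm both seams.

```bash
python3 - <<'E'
from h import *
a=cv2.imread('pics/w4.png')[45:245,210:440]
cv2.imwrite('pics/c4.png',cv2.resize(a,None,fx=3,fy=3,interpolation=cv2.INTER_CUBIC))
E
```

```text
(no output)
```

View pics/c4.png

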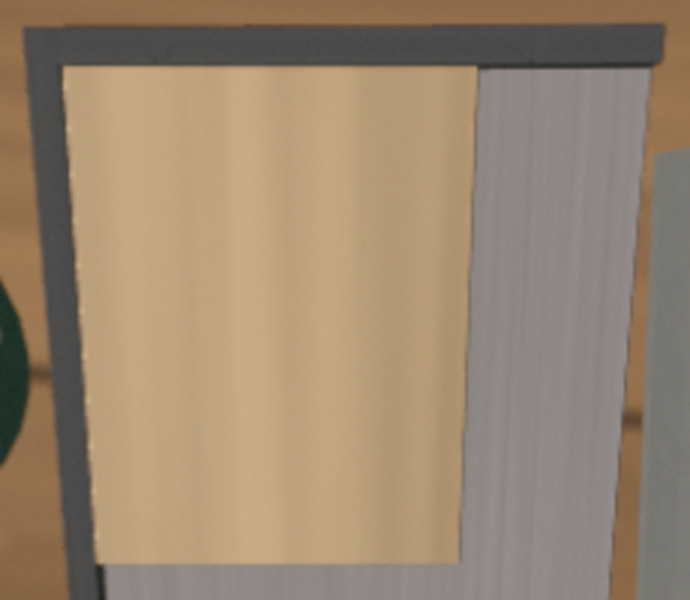

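Both seams are closed: the top one at row 66 and the left one from (65,70) to (97,560). Handing in.

```bash
python3 -c "
from plant import job
print(job.hand_in())"
```

```text
the job is handed in; nothing more can be done
None
```

The top board was slid onto the bed and the last picture shows it flush against both stop bars; board 2 is still in its tray and nothing around it looks disturbed. I handed the job in after about 11.5 s of arm time, and the hand-in returned no verdict.

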